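Present a solder-section plate label up to the overhead camera

TASK

Take the keeper off the notched sample plate in the rack and drop it into the parts tin. Then lift the notched plate out by its clear end (the notched corner marks the frosted, labelled end) and finish holding it still with its label over the round inspection mat, about 15 cm up, with the label face turned upward (leaning back at least about 45 degrees from upright) for the camera overhead. Your program ends while the gripper still holds the plate, leaving the other plate in its slot and the other parts on the bench undisturbed.

Things in the scene. Friction and masses are not known exactly. Their poses are not given: they have to be found in the camera images.
- rack: Black plastic rack fixed to the bench, 110 (x) x 130 (y) x 20 mm high; origin at the centre of its underside; turned any way round. Two slots along its x, at y = +36 and -36 mm, each 94 long, 10 wide, 14 deep (floor 6 mm above the bench). The notched plate stands in one, the unnotched plate in the other.
- slide: Notched sample plate: clear rigid plastic, 90 (x) x 8 (y) x 45 mm (z), 42 g, on its long edge in a slot, top 51 mm above the bench. Origin: middle of its underside. Frosted white end x = +15 to +45; the rest, x = -45 to +15, is the clear end: keep the grip's middle at x below 0. Label on the +y face of the frosted end only; label up = +y upward.
- label (a point): Centre of the white label with dark code, at x = 30, y = 4, z = 15 mm in the notched plate's frame. Seen from the label side with the plate upright, the notch is above the label at the upper left.
- notch (a point): Inner corner of the notch at x = 31, z = 31 mm in the plate's frame: the upper corner of the frosted end is cut away as a square from x = 31 to 45 and z = 31 to 45 mm, through the full thickness.
- blank: The other plate in the rack: same size and also with one frosted end, but all four corners square and no label. Same frame (x towards the frosted end, origin at the middle of its lower edge face). Leave it in its slot.
- keeper: Aluminium saddle, 34 g, 24 (x, along the plate) x 25 (y, across it) x 24 mm high, loose astride the notched plate's top edge within 12 mm of its middle. Origin midway between its feet, z up. Crown from z = 10 to 24 mm (top 65 mm above the bench); below, two legs 7 mm thick, 11 mm apart. Grip across y (25 mm) and lift straight up.
- keeper_center (a point): Point in the keeper 14 mm above its feet, roughly its centre.
- tin: Plain steel parts tin, loose, open on top: rim radius 46 mm, 65 mm high, walls 3 mm. Origin at the centre of its underside. Keep it standing.
- tin_in (a point): Centre of the tin's inner floor.
- mat: Round inspection mat fixed to the bench, 120 mm across, 3 mm thick, black rubber. Origin at the centre of its underside. The camera is high overhead, out of the way.
- capacitor: Bystander: black electrolytic capacitor standing up, 35 mm across, 45 mm high; origin under its centre.
- film_cap: Bystander: red film capacitor block 32 x 18 x 26 mm high; origin under its centre.
- toroid: Bystander: copper toroid lying flat, 68 mm across, 20 mm high; origin under its centre.
- heatsink: Bystander: black finned heatsink 80 x 50 x 34 mm high; origin under its centre.
- screwdriver: Bystander: screwdriver lying down, 170 mm long; its x runs from the handle to the tip.
- choke: Bystander: small iron-core choke 50 x 50 x 40 mm high; origin under its centre.
Mind the look-alikes: they are no part of the job. Leave any brown or yellow look-alike of the slide alone.

How it is judged:
On the way, in this order (a step that is already met when the one before it is completed fails the run):
1. the keeper lies in the parts tin, let go (horizontal distance between keeper_center and tin_in below 0.045 m and height (world z) of keeper_center below 0.055 m and contact force between the fingers and keeper below 0.05 N and angle between tin's own z axis and vertical below 0.2 rad and linear speed of keeper below 0.05 m/s), for 0.2 s.
2. the notched plate is held clear above the rack (height (world z) of slide above 0.035 m and contact force between the fingers and slide above 0.5 N), for 0.1 s.
At the end, for the whole second after the job is handed in: The gripper alone holds the notched plate still, gripped no more than 5 mm past its middle towards the frosted end; label centre within 50 mm of the mat's centre and 100 to 220 mm above the bench, label face within 55 degrees of straight up; keeper let go in the standing tin (horizontal distance between keeper_center and tin_in below 0.045 m and height (world z) of keeper_center below 0.055 m and contact force between the fingers and keeper below 0.05 N and angle between tin's own z axis and vertical below 0.2 rad and contact force between the fingers and slide above 0.5 N and contact force between slide and tin below 0.05 N and contact force between slide and rack below 0.05 N and contact force between slide and mat below 0.05 N and height (world z) of blank below 0.015 m and x of the grasp point in the frame of slide below 0.005 m and horizontal distance between label and mat below 0.05 m and height (world z) of label between 0.1 and 0.22 m and height (world z) of slide above 0.08 m and angle between slide's own y axis and vertical below 0.96 rad and linear speed of slide below 0.02 m/s and angular speed of slide below 0.2 rad/s); the arm keeps its last pose, push and grip.
It fails at once if a bystander (the unnotched plate included) is moved more than 30 mm (distance of any of blank, capacitor, film_cap, toroid, heatsink, screwdriver, choke from where it was at the start of the episode above 0.03 m).
It fails at once if the tin is pushed more than 50 mm (distance of tin from where it was at the start of the episode above 0.05 m).
It also fails if it takes over 42 s, if anything falls off the work surface, if the arm or the gripper's body presses on something with over 40 N, if the wrist force passes 120 N, or if a joint passes its speed limit or range.

ROBOT

A 7-joint arm with a two-finger parallel gripper is mounted at the origin on the work surface. World frame = base frame: x ahead of the robot, y to its left, z up, the work surface at z = 0. Lengths are in m, angles in rad, forces in N, time in s.
With the tool pointing down it reaches from about 0.4 to 0.875 m from the base axis. Payload 19.3 kg.
Tool frame: the origin (TCP) lies on the centre line of the jaws, within the pads' length; the fingertips stand 19 mm ahead of it and the grasp point (between the pads) is the TCP; z points along the fingers, y is the direction in which the jaws open and shut (so a half turn about z gives the same grasp; the last joint's range is limited). The gripper opens to 85 mm and grips with 20 to 120 N. Pads are 22 mm wide; open, the fingers measure 114 mm over their backs; the gripper's body (76 mm by 85 mm) begins 54 mm behind the grasp point. The pads swing forward as they close: fully open they stand 13 mm farther back than shut.
Start: joints at [1.272, 0.521, -0.036, 1.599, 0.021, 1.021, -0.113], TCP at [0.142, -0.609, 0.214] pointing down, gripper open.
Joint ranges: [-2.91, 2.91], [-0.3, 2.13], [-1.5, 1.42], [0.17, 2.43], [-1.26, 4.41], [0.16, 1.93], [-2.52, 2.52]. Speed limits (rad/s): [1.89, 1.89, 2.39, 2.39, 3.01, 3.01, 3.01].

INTERFACE

Orientations are given as a rotation vector (axis times angle).
In Python, from plant import state, get_image, env gives the robot as it stands.
- The arm moves only by the tool jog_arm, never from a script. Its argument "increments" is a list of rows, each a list of 5 numbers: the finger opening in m, from 0 to 0.0854, then the shift along the world's x, y, z in m, then the turn about the world's z in degrees. A call has exactly 8 rows; each row is the pose to reach, as a shift and turn from the pose commanded when the call began; what a row does not reach only later rows make up. A row lasts 1/10 s, in which the tool goes at most 50 mm and 8.59 degrees, less where a joint would pass 70% of its speed; a pose out of reach is approached as far as the arm can. A call with a gripper value outside its range is refused whole. The fingers move at their own pace and stop on an object; "squeeze" is the grip in N (left out, the last holds). Time passes only in rows, so rows that repeat a pose let the fingers close, or fill a call up. It gives the time, the measured TCP pose, the force and the opening at its end, in the units of the state.
- state(): the state, without advancing time (a new reading comes with each control period).
- get_image(name): name is "scene" or "top" or "wrist"; returns a dict with "frame" (480x640x3 uint8, red, green, blue), "range_z" (480x640 float32, m along the optical axis (not along the pixel's ray), 0 where there is no reading), "intrinsics" (3x3 intrinsics, pixels), "R" (3x3) and "t" (3): a world point X has camera coordinates R X + t. Camera axes: x right, y down, z forward; pixel columns grow to the right and rows downward; lengths in m; the calibration is good to about 2 mm. A picture is of the moment at which its call begins.
- env.sign_off(): hands the job in, once; it reports no verdict.
The state is a dict: "clock": time; "joints": joint angles; "dq": joint speeds; "joint_efforts": joint torques, N m; "tool_pos": TCP position; "eef_rot": TCP orientation; "force": force on the tool from outside, world axes, zero at the start; "torque": the same for the moment, N m; "gripper_width": finger opening in m.
Only numpy, scipy, OpenCV 4.12 (cv2) and the standard library are available. Lean on these libraries where they do the work, as an engineer would, in place of code of your own. Each camera call takes 0.05 s, during which the arm holds its last target. There are 200 camera calls.

## Working session

There is one attempt and no reset: what is moved stays moved. The work goes in short steps, Python scripts to look and compute and a tool call to move; the robot and the scene stay as the last step left them, time stands still between calls to the robot, and variables do not carry over. Pictures are saved under pics/ and viewed, about 8 in all and at most 12, crops included, and the job is handed in when it is done.

Besides the shell and the picture viewer there is one more tool, called after "Request:" as name(argument=value, ...), one argument or row to a line, values as JSON. jog_arm: Moves the arm, as the interface text tells. Its arguments: {"type":"object","properties":{"increments":{"type":"array"},"squeeze":{"type":"number"}},"required":["increments"]}

```bash
mkdir -p pics
cat > h.py <<'E'
import numpy as np, cv2
from plant import state, get_image, env
def grab(n):
    d=get_image(n); np.savez('%s.npz'%n,**d); return d
def load(n): return dict(np.load('%s.npz'%n))
def plane(d,u,v,z):
    r=d['R'].T@np.linalg.inv(d['intrinsics'])@np.array([u,v,1.]); c=-d['R'].T@d['t']
    return c+r*(z-c[2])/r[2]
def cloud(d):
    v,u=np.mgrid[:480,:640]; Z=d['range_z']
    P=np.stack([u*Z,v*Z,Z],-1)@np.linalg.inv(d['intrinsics']).T
    K=np.linalg.inv(d['intrinsics']); P=np.stack([u,v,np.ones_like(u)],-1)@K.T*Z[...,None]
    return (P-d['t'])@d['R']
def proj(d,X):
    p=d['intrinsics']@(d['R']@np.array(X)+d['t']); return p[:2]/p[2]
def save(n,im): cv2.imwrite('pics/%s.png'%n,im[...,::-1])
E
python3 - <<'E'
from h import *
s=state();print(s)
a=grab('scene');b=grab('top')
for d in(a,b):print(-d['R'].T@d['t'],d['intrinsics'][0,0])
save('scene1',a['frame']);save('top1',b['frame'])
E
```

```text
{'clock': 0.0, 'joints': array([ 1.27178202,  0.52203465, -0.03630301,  1.59999235,  0.02119097,
        1.0210745 , -0.11278997]), 'dq': array([-0.00241264,  0.00076282,  0.00167548, -0.00242828,  0.0013614 ,
       -0.00090084,  0.00025056]), 'joint_efforts': array([-3.71214082e-05, -9.27113700e+01,  1.98014170e+00, -3.69924688e+01,
        1.79241219e-02,  8.34307313e-03, -2.17014025e-05]), 'tool_pos': array([ 0.14163826, -0.60838487,  0.21311875]), 'eef_rot': array([-3.11996254e+00, -3.58470336e-01,  3.31165951e-04]), 'force': array([-0.47865085,  0.15654838, -0.3902379 ]), 'torque': array([ 0.01342985,  0.0179523 , -0.02696507]), 'gripper_width': 0.08532156394164907}
[ 1.06852767 -0.23755726  0.63699577] 434.65521793189015
[0.39983249 0.03684213 1.10886725] 466.89586953892234
```

View pics/top1.png

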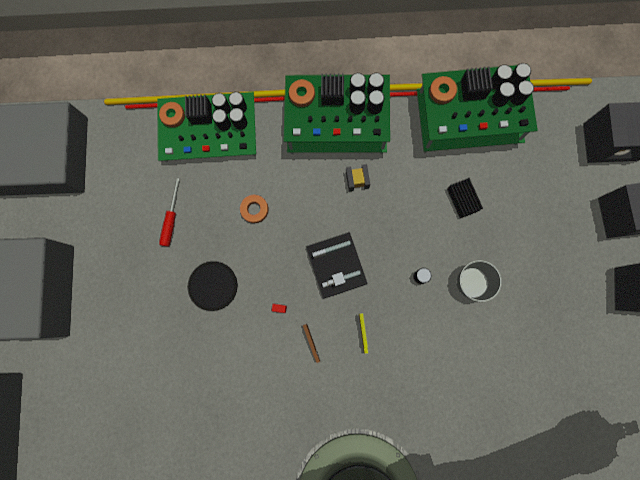

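View pics/scene1.png

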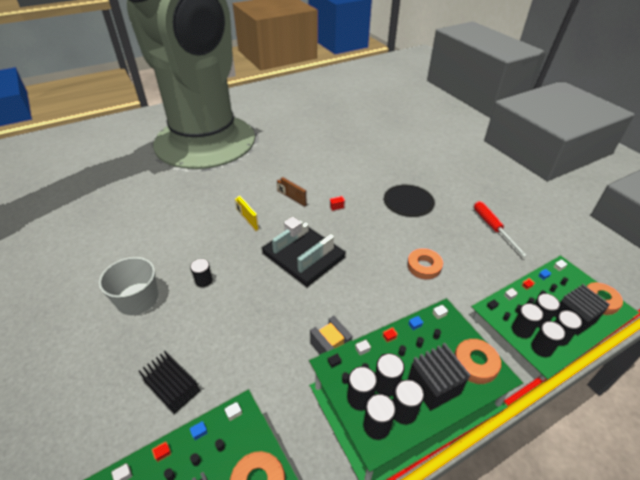

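Run:
```python
from h import *
d=load('top');f=d['frame'];C=cloud(d)
for n,u,v,z in [('mat',213,286,.003),('tinrim',480,281,.065),('cap',423,275,.045),('film',279,308,.026),('rack',337,265,.02),('keeper',339,279,.065),('brown',311,343,.05),('yellow',363,333,.05),('tor',254,209,.02)]:
    print(n,plane(d,u,v,z).round(3),C[v,u].round(3))
# plates: high pixels near the rack
m=np.zeros((480,640),bool);m[225:305,300:375]=1
for lo,hi in((.043,.054),(.058,.07)):
    k=(m&(C[...,2]>lo)&(C[...,2]<hi)).astype(np.uint8)
    n,l,st,ce=cv2.connectedComponentsWithStats(k)
    for i in range(1,n):
        if st[i,4]<6: continue
        v,u=np.where(l==i); P=np.array([plane(d,a,b,(.051 if lo<.05 else .065)) for a,b in zip(u,v)])[:,:2]
        r=cv2.minAreaRect((P*1000).astype(np.float32));print(lo,st[i,4],P.mean(0).round(4),r)
def circ(mask,z):
    n,l,st,ce=cv2.connectedComponentsWithStats(mask.astype(np.uint8));i=1+st[1:,4].argmax()
    v,u=np.where(l==i);P=np.array([plane(d,a,b,z) for a,b in zip(u,v)])[:,:2]
    return cv2.minEnclosingCircle((P*1000).astype(np.float32))
w=np.zeros_like(m);w[250:315,440:520]=1;print('tin',circ(w&(C[...,2]>.058),.065))
w=np.zeros_like(m);w[250:320,180:245]=1;print('mat',circ(w&(f.max(-1)<50),.003))
save('crop_rack',cv2.resize(f[220:310,290:390],None,fx=7,fy=6,interpolation=cv2.INTER_CUBIC))
```

```text
mat [0.48  0.327 0.003] [0.48  0.327 0.004]
tinrim [ 0.469 -0.285  0.065] [ 0.473 -0.303  0.006]
cap [ 0.487 -0.164  0.045] [ 0.487 -0.163  0.048]
film [0.423 0.167 0.026] [0.423 0.167 0.025]
rack [0.519 0.03  0.02 ] [0.519 0.03  0.022]
keeper [0.483 0.027 0.065] [0.482 0.027 0.067]
brown [0.343 0.094 0.05 ] [0.342 0.094 0.046]
yellow [ 0.362 -0.023  0.05 ] [ 0.361 -0.023  0.045]
tor [0.66  0.225 0.02 ] [ 0.665  0.228 -0.   ]
0.043 139 [0.5551 0.0435] ((555.1934204101562, 42.73786926269531), (8.778287887573242, 89.77303314208984), 16.76748275756836)
0.043 54 [ 0.4937 -0.0014] ((494.0005798339844, -1.5331993103027344), (7.894674777984619, 37.350154876708984), 16.722536087036133)
0.043 21 [0.4798 0.0458] ((479.6245422363281, 45.08701705932617), (13.589898109436035, 9.074339866638184), 88.28087615966797)
0.058 119 [0.4848 0.0288] ((484.60369873046875, 28.666133880615234), (24.788490295410156, 23.38373565673828), 16.605125427246094)
tin ((469.77264404296875, -284.5411376953125), 46.52951431274414)
mat ((480.37213134765625, 328.77978515625), 59.423370361328125)
```

View pics/crop_rack.png

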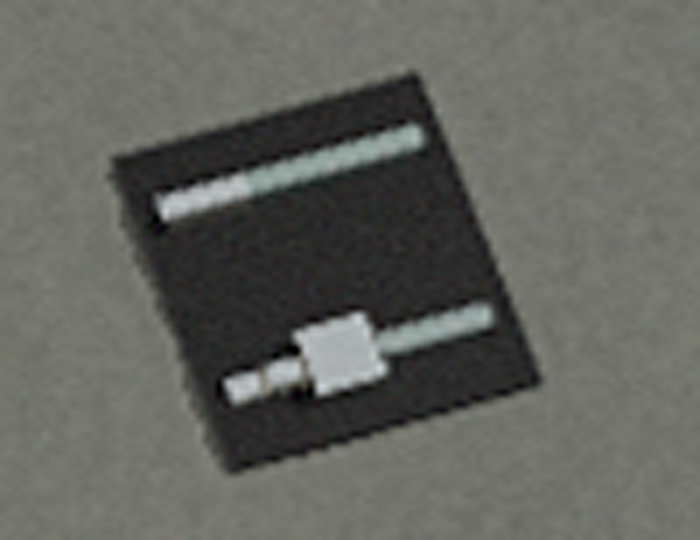

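The keeper sits on the near plate: its top edge steps down at the frosted, left end (about (225, 287) in the top view). The look-alikes are:
- the blank at (331, 248), which is square and has no keeper
- the brown bar at (311, 343)
- the yellow bar at (363, 333)

The crop confirms the near plate as the target.

Request:
jog_arm(
  increments=[
    [0.05,0.035,0.036,0,8],
    [0.05,0.07,0.072,0,16],
    [0.05,0.105,0.108,0,24],
    [0.05,0.14,0.144,0,32],
    [0.05,0.175,0.18,0,40],
    [0.05,0.21,0.216,0,48],
    [0.05,0.245,0.252,0,56],
    [0.05,0.28,0.288,0,64],
  ],
  squeeze=30,
)

```text
clock: 0.9
tool_pos: [0.4215, -0.3203, 0.2137]
eef_rot: [2.451, 1.965, -0.0]
force: [0.7, -0.6, -1.5]
gripper_width: 0.0498
```

Request:
jog_arm(
  increments=[
    [0.05,0.01,0.047,0,6],
    [0.05,0.02,0.094,0,12],
    [0.05,0.03,0.141,0,18],
    [0.05,0.04,0.188,-0.02,24],
    [0.05,0.05,0.235,-0.04,29.6],
    [0.05,0.06,0.282,-0.05,29.6],
    [0.05,0.063,0.325,-0.06,29.6],
    [0.05,0.063,0.349,-0.06,29.6],
  ],
)

```text
clock: 1.7
tool_pos: [0.4829, 0.031, 0.1525]
eef_rot: [-1.869, -2.522, -0.0]
force: [0.5, 0.3, 0.5]
gripper_width: 0.0495
```

Run:
```python
from h import *
from scipy.spatial.transform import Rotation as Ro
s=state();R=Ro.from_rotvec(s['eef_rot']).as_matrix()
print(s['clock'],s['tool_pos'],np.degrees(np.arctan2(R[1,1],R[0,1])),R[:,2],s['joints'])
d=grab('wrist');save('wrist1',d['frame']);print(-d['R'].T@d['t'],proj(d,[.4848,.0288,.065]),(d['range_z']>0).mean())
```

```text
1.7 [0.48291694 0.03096224 0.15250998] 16.90811702238834 [-0.00165029  0.00131932 -0.99999777] [ 0.27748721  0.43835459 -0.59494914  2.00015481  0.33521449  0.80102363
 -0.21532332]
[0.46321319 0.09784811 0.31432544] [313.02772472 245.45298738] 0.9959830729166667
```

View pics/wrist1.png

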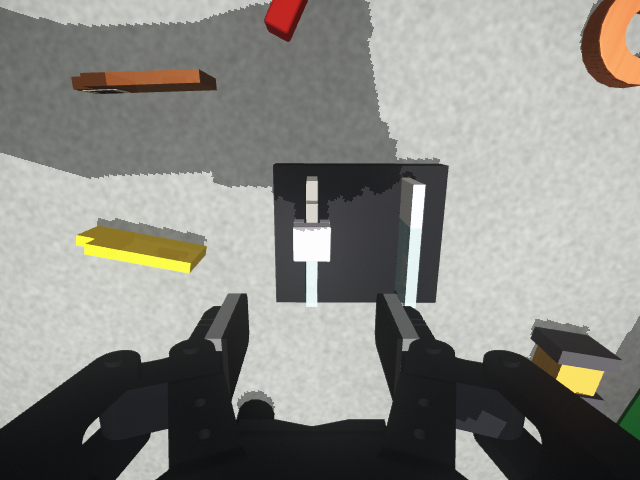

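The wrist view shows the keeper at (312, 243), where I predicted (313, 245). The plate's cut-down notched end is at (312, 190). I'll refine both positions from this view.

Run:
```python
from h import *
d=load('wrist');C=cloud(d)
m=np.zeros((480,640),bool);m[160:310,285:345]=1
for lo,hi,z in((.060,.07,.065),(.045,.056,.051)):
    v,u=np.where(m&(C[...,2]>lo)&(C[...,2]<hi)); P=np.array([plane(d,a,b,z) for a,b in zip(u,v)])[:,:2]
    print(C[v,u,2].mean(),cv2.minAreaRect((P*1000).astype(np.float32)))
    e=np.array([-.289,.957]);s=P@e; print(P[s.argmin()],P[s.argmax()])
```

```text
0.06629299505078301 ((483.25335693359375, 30.288330078125), (24.88427734375, 25.575990676879883), 16.914134979248047)
[0.4763511  0.01482323] [0.48804554 0.0451104 ]
0.05229250676859726 ((487.2565002441406, 17.178266525268555), (24.246414184570312, 77.30615997314453), 16.925743103027344)
[ 0.49459054 -0.02099311] [0.47960683 0.05525007]
```

Request:
jog_arm(
  increments=[
    [0.05,0.001,-0.001,-0.04,0],
    [0.05,0.001,-0.001,-0.075,0],
    [0.05,0.001,-0.001,-0.097,0],
    [0.05,0.001,-0.001,-0.097,0],
    [0.0,0.001,-0.001,-0.097,0],
    [0.0,0.001,-0.001,-0.097,0],
    [0.0,0.001,-0.001,-0.097,0],
    [0.0,0.001,-0.001,-0.097,0],
  ],
  squeeze=30,
)

```text
clock: 2.55
tool_pos: [0.4851, 0.026, 0.0575]
eef_rot: [1.875, 2.519, 0.001]
force: [-0.3, 0.0, -0.1]
gripper_width: 0.0002
```

Request:
jog_arm(
  increments=[
    [0.0,0,0,0,0],
    [0.0,0,0,0.02,0],
    [0.0,0,0,0.04,0],
    [0.0,0,0,0.06,0],
    [0.0,0,0,0.09,0],
    [0.0,0,0,0.12,0],
    [0.0,0,0,0.14,0],
    [0.0,0,0,0.14,0],
  ],
)

```text
clock: 3.35
tool_pos: [0.4857, 0.0262, 0.1992]
eef_rot: [1.873, 2.518, 0.004]
force: [0.5, 0.8, -0.7]
gripper_width: -0.0001
```

The fingers shut empty, so I'll look before doing anything else.

Run:
```python
from h import *
s=state();print(s['tool_pos'],s['gripper_width'])
d=grab('top');w=grab('wrist')
save('look2',np.hstack([cv2.resize(d['frame'][200:320,270:390],(400,400)),cv2.resize(w['frame'][80:480,100:500],(400,400))]))
```

```text
[0.48573805 0.02615197 0.19922624] -7.541412296622273e-05
```

View pics/look2.png

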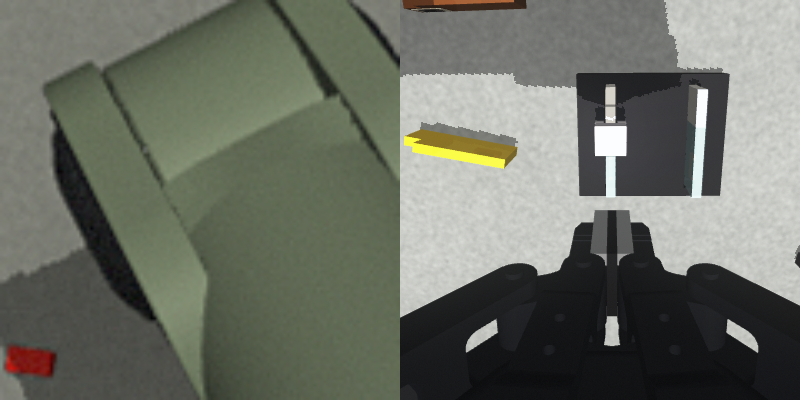

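Run:
```python
from h import *
s=state();T=s['tool_pos'];print(T,s['joints'])
w=load('wrist');C=cloud(w)
m=(abs(C[...,0]-T[0])<.06)&(abs(C[...,1]-T[1])<.06)&(C[...,2]>.1)
print('wrist finger zmin pct',np.percentile(C[m][:,2],[0,1,5]),C[m&(C[...,2]<np.percentile(C[m][:,2],5))].mean(0))
k=(C[...,2]>.058)&(C[...,2]<.072)&(abs(C[...,0]-.485)<.04)&(abs(C[...,1]-.03)<.04);print('keeper',C[k].mean(0),k.sum())
a=grab('scene');A=cloud(a)
m=(np.linalg.norm(A[...,:2]-T[:2],axis=-1)<.08)&(A[...,2]>.09);print('scene',m.sum(),np.percentile(A[m][:,2],[0,1,3,5]))
print(A[m&(A[...,2]<np.percentile(A[m][:,2],4))].mean(0))
u,v=proj(a,T).astype(int);print(u,v);
f=a['frame'].copy();cv2.circle(f,(u,v),2,(255,0,0),-1);t=proj(a,T-[0,0,.019]).astype(int);cv2.circle(f,tuple(int(q) for q in t),2,(255,255,0),-1)
save('scene3',cv2.resize(f[max(v-60,0):v+110,u-90:u+90],None,fx=3.5,fy=3.5))
```

```text
[0.48456889 0.02586459 0.19677372] [ 0.32122825  0.37715501 -0.62859772  1.95385775  0.28145158  0.8967807
 -0.16030087]
wrist finger zmin pct [0.21980651 0.23076329 0.25457154] [0.48268523 0.03480753 0.24053794]
keeper [0.48310552 0.03059343 0.06620058] 1042
scene 8158 [0.21221795 0.22743855 0.24763036 0.26474135]
[0.49325287 0.02149905 0.23804864]
287 166
```

View pics/scene3.png

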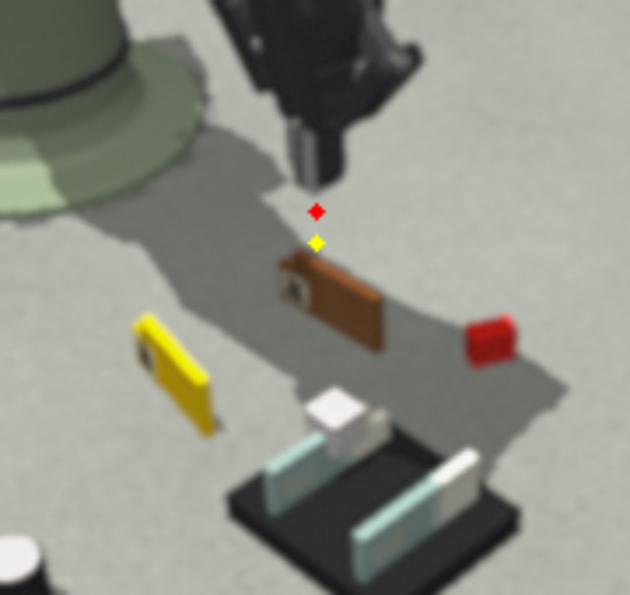

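Run:
```python
from h import *
for i in range(3):
    d=grab('wrist'); s=state(); c=-d['R'].T@d['t']
    C=cloud(d); m=(np.hypot(C[...,0]-.484,C[...,1]-.03)<.07)&(C[...,2]>.1)
    v,u=np.where(m&(C[...,2]<.235)); 
    print(s['clock'],s['tool_pos'].round(4),s['joints'].round(4),c.round(4),d['R'][2].round(3),len(v),C[v,u].min(0).round(4),C[v,u].max(0).round(4))
```

```text
3.55 [0.4841 0.026  0.196 ] [ 0.3208  0.3785 -0.6283  1.9544  0.2815  0.8968 -0.1603] [0.4646 0.0931 0.3579] [ 0.078 -0.262 -0.962] 1176 [0.4694 0.0291 0.2181] [0.4953 0.0397 0.235 ]
3.6 [0.4841 0.026  0.1959] [ 0.3207  0.3788 -0.6284  1.9542  0.2814  0.8968 -0.1602] [0.4646 0.0932 0.3577] [ 0.077 -0.262 -0.962] 1211 [0.4693 0.0289 0.2177] [0.4952 0.0398 0.235 ]
3.65 [0.4841 0.0261 0.1959] [ 0.3207  0.3788 -0.6284  1.9541  0.2814  0.897  -0.1602] [0.4646 0.0932 0.3576] [ 0.077 -0.262 -0.962] 1217 [0.4693 0.0293 0.2182] [0.4953 0.0399 0.235 ]
```

The joint readings and camera pose are consistent. However, both cameras show the closed fingertips about 16 mm above the reported TCP, where the description puts them 19 mm below. That explains closing in air: reported z of 0.0575 puts the tips at about 0.074, above the keeper's top. I'll go about 33 mm lower.

Request:
jog_arm(
  increments=[
    [0.05,0,0.0035,-0.04,0],
    [0.05,0,0.0035,-0.08,0],
    [0.05,0,0.0035,-0.115,0],
    [0.05,0,0.0035,-0.14,0],
    [0.05,0,0.0035,-0.155,0],
    [0.05,0,0.0035,-0.165,0],
    [0.05,0,0.0035,-0.172,0],
    [0.05,0,0.0035,-0.172,0],
  ],
)

```text
clock: 4.45
tool_pos: [0.4843, 0.0297, 0.0242]
eef_rot: [-1.874, -2.52, 0.001]
force: [-0.4, -0.0, 0.6]
gripper_width: 0.0503
```

Request:
jog_arm(
  increments=[
    [0.0,0,0,0,0],
    [0.0,0,0,0,0],
    [0.0,0,0,0,0],
    [0.0,0,0,0,0],
    [0.0,0,0,0,0],
    [0.0,0,0,0,0],
    [0.0,0,0,0,0],
    [0.0,0,0,0,0],
  ],
  squeeze=30,
)

```text
clock: 5.25
tool_pos: [0.4851, 0.0296, 0.0253]
eef_rot: [1.875, 2.52, 0.001]
force: [-1.2, 0.0, 8.0]
gripper_width: 0.0244
```

Request:
jog_arm(
  increments=[
    [0.0,0,0,0.01,0],
    [0.0,0,0,0.025,0],
    [0.0,0,0,0.045,0],
    [0.0,0,0,0.07,0],
    [0.0,0,0,0.1,0],
    [0.0,0,0,0.14,0],
    [0.0,0,0,0.15,0],
    [0.0,0,0,0.15,0],
  ],
)

```text
clock: 6.05
tool_pos: [0.4853, 0.0294, 0.1765]
eef_rot: [1.874, 2.518, 0.003]
force: [-0.0, -0.1, -0.1]
gripper_width: 0.0245
```

Run:
```python
from h import *
s=state();T=s['tool_pos'];print(T,s['gripper_width'],s['force'])
d=grab('scene');A=cloud(d);m=(np.linalg.norm(A[...,:2]-T[:2],axis=-1)<.05)&(A[...,2]>.09);print(np.percentile(A[m][:,2],[0,.5,1,2]))
u,v=proj(d,T).astype(int);w=grab('wrist')
save('look4',np.hstack([cv2.resize(d['frame'][v-60:v+110,u-85:u+85],(400,400)),cv2.resize(w['frame'][80:480,100:500],(400,400))]))
```

```text
[0.48530963 0.02940792 0.1764829 ] 0.02451333041750729 [-0.04464754 -0.14447614 -0.11885587]
[0.19155029 0.1979151  0.20296479 0.21026652]
```

View pics/look4.png

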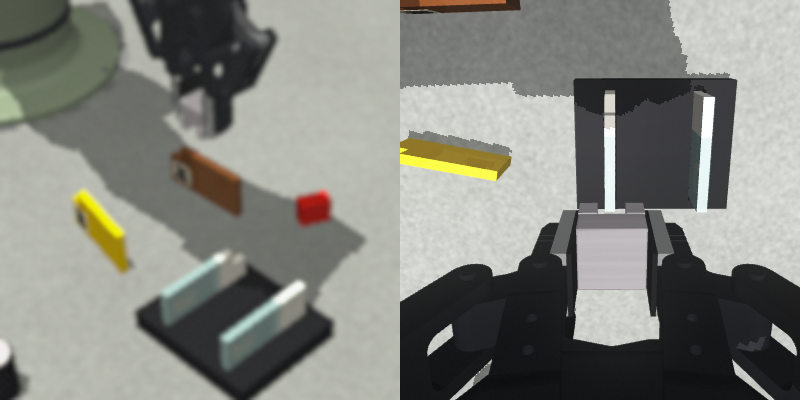

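Request:
jog_arm(
  increments=[
    [0.0,-0.002,-0.04,0,0],
    [0.0,-0.004,-0.08,0,0],
    [0.0,-0.006,-0.12,0,0],
    [0.0,-0.008,-0.16,0,0],
    [0.0,-0.01,-0.205,0,0],
    [0.0,-0.012,-0.25,0,0],
    [0.0,-0.014,-0.29,0,0],
    [0.0,-0.015,-0.314,0,0],
  ],
)

```text
clock: 6.95
tool_pos: [0.468, -0.2873, 0.1729]
eef_rot: [-1.877, -2.516, 0.002]
force: [0.1, 0.8, -0.5]
gripper_width: 0.0244
```

Request:
jog_arm(
  increments=[
    [0.0,0,0,0,0],
    [0.0,0,0,-0.04,0],
    [0.0,0,0,-0.08,0],
    [0.0,0,0,-0.115,0],
    [0.0,0,0,-0.14,0],
    [0.0,0,0,-0.145,0],
    [0.0,0,0,-0.145,0],
    [0.04,0,0,-0.145,0],
  ],
)

```text
clock: 7.75
tool_pos: [0.4701, -0.2842, 0.0306]
eef_rot: [1.874, 2.52, 0.0]
force: [0.9, -0.7, 0.3]
gripper_width: 0.0381
```

Request:
jog_arm(
  increments=[
    [0.04,0,0,0,0],
    [0.04,0,0,0,0],
    [0.04,0,0,0,0],
    [0.04,0,0,0.03,0],
    [0.04,0,0,0.07,0],
    [0.04,0,0,0.11,0],
    [0.04,0,0,0.145,0],
    [0.04,0,0,0.145,0],
  ],
)

```text
clock: 8.55
tool_pos: [0.4714, -0.2853, 0.1794]
eef_rot: [1.872, 2.515, 0.001]
force: [0.8, -0.3, -1.2]
gripper_width: 0.04
```

Run:
```python
from h import *
s=state();T=s['tool_pos'];print(T,s['gripper_width'],s['force'],s['joints'])
d=grab('wrist');f=d['frame']
C=cloud(d);m=(np.hypot(C[...,0]-.47,C[...,1]+.285)<.06)&(C[...,2]>.055)&(C[...,2]<.072)
print('rim',cv2.minEnclosingCircle((C[m][:,:2]*1000).astype(np.float32)))
m=(np.hypot(C[...,0]-.47,C[...,1]+.285)<.038)&(C[...,2]<.05);print(np.percentile(C[m][:,2],[5,50,90,99]))
save('wrist5',f[:,120:520])
```

```text
[ 0.47142673 -0.28534724  0.17937038] 0.04000238803288846 [ 0.84849833 -0.31404391 -1.22105406] [ 0.83737814  0.48793892 -0.54703722  1.8179133   0.31454309  0.91571626
  0.44101604]
rim ((469.2712097167969, -283.79278564453125), 45.82844924926758)
[0.00462744 0.00670291 0.0303833  0.04019674]
```

View pics/wrist5.png

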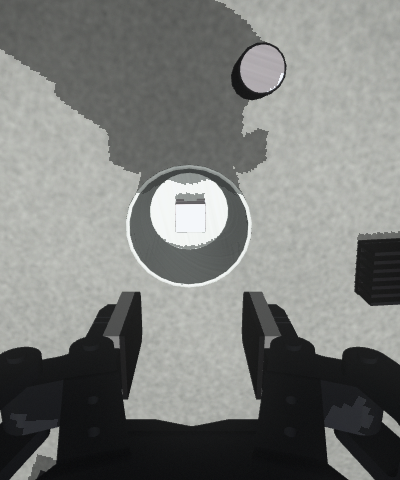

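The keeper stands on the tin's floor, seen at (190, 217) in this crop. The rim is where it was measured before, within 1 mm. Next is the plate, gripped at x of about -12 mm.

Request:
jog_arm(
  increments=[
    [0.05,0.002,0.04,0,0],
    [0.05,0.004,0.08,0,0],
    [0.05,0.006,0.12,0,0],
    [0.05,0.009,0.16,0,0],
    [0.05,0.012,0.205,0,0],
    [0.05,0.015,0.25,0,0],
    [0.05,0.018,0.285,0,0],
    [0.05,0.0185,0.2955,0,0],
  ],
)

```text
clock: 9.4
tool_pos: [0.4877, 0.0149, 0.1743]
eef_rot: [-1.869, -2.524, -0.001]
force: [-0.1, -0.6, 0.9]
gripper_width: 0.0496
```

Request:
jog_arm(
  increments=[
    [0.05,0,0,0,0],
    [0.05,0,0,0,0],
    [0.05,0,0,-0.03,0],
    [0.05,0,0,-0.06,0],
    [0.05,0,0,-0.08,0],
    [0.05,0,0,-0.08,0],
    [0.05,0,0,-0.08,0],
    [0.05,0,0,-0.08,0],
  ],
)

```text
clock: 10.2
tool_pos: [0.4886, 0.0105, 0.0957]
eef_rot: [1.876, 2.519, 0.001]
force: [-0.7, 0.1, 0.2]
gripper_width: 0.0504
```

Run:
```python
from h import *
s=state();print(s['tool_pos'],s['gripper_width'])
d=grab('wrist');C=cloud(d);e=np.array([-.289,.957]);n=np.array([.957,.289]);c0=np.array([.486,.0235])
q=(C[...,:2]-c0)@e; r=(C[...,:2]-c0)@n
m=(abs(q)<.055)&(abs(r)<.012)&(C[...,2]>.046)&(C[...,2]<.057);v,u=np.where(m)
P=np.array([plane(d,a,b,.051) for a,b in zip(u,v)])[:,:2]-c0
print(len(v),'along',np.percentile(P@e,[0,100]),'across',np.percentile(P@n,[2,50,98]))
t=s['tool_pos'][:2]-c0;print('tool along,across',t@e,t@n)
```

```text
[0.48863728 0.01052185 0.09571329] 0.05036858451321345
1921 along [-0.04502225  0.03191025] across [-0.00461497 -0.00063571  0.00324214]
tool along,across -0.013182267503558923 -0.001226809631485845
```

Request:
jog_arm(
  increments=[
    [0.05,0,0,-0.04,0],
    [0.05,0,0,-0.07,0],
    [0.05,0,0,-0.082,0],
    [0.05,0,0,-0.082,0],
    [0.0,0,0,-0.082,0],
    [0.0,0,0,-0.082,0],
    [0.0,0,0,-0.082,0],
    [0.0,0,0,-0.082,0],
  ],
  squeeze=40,
)

```text
clock: 11.05
tool_pos: [0.4889, 0.011, 0.0139]
eef_rot: [1.875, 2.519, 0.002]
force: [-1.8, -0.4, 12.7]
gripper_width: 0.0073
```

Request:
jog_arm(
  increments=[
    [0.0,0,0,0,0],
    [0.0,0,0,0.01,0],
    [0.0,0,0,0.025,0],
    [0.0,0,0,0.045,0],
    [0.0,0,0,0.07,0],
    [0.0,0,0,0.09,0],
    [0.0,0,0,0.1,0],
    [0.0,0,0,0.1,0],
  ],
)

```text
clock: 11.85
tool_pos: [0.4887, 0.0109, 0.1141]
eef_rot: [1.875, 2.518, 0.002]
force: [-1.0, 0.1, -0.4]
gripper_width: 0.0071
```

Request:
jog_arm(
  increments=[
    [0.0,-0.003,0.03,0,0],
    [0.0,-0.007,0.07,0,0],
    [0.0,-0.011,0.11,0,0],
    [0.0,-0.015,0.15,0,0],
    [0.0,-0.02,0.2,0,0],
    [0.0,-0.025,0.245,0,0],
    [0.0,-0.028,0.28,0,0],
    [0.0,-0.0295,0.298,0,0],
  ],
)

```text
clock: 12.65
tool_pos: [0.457, 0.3124, 0.1117]
eef_rot: [-1.87, -2.523, 0.0]
force: [1.5, -0.9, -0.3]
gripper_width: 0.0071
```

Request:
jog_arm(
  increments=[
    [0.0,0,0,0,0],
    [0.0,0,0,-0.02,0],
    [0.0,0,0,-0.045,0],
    [0.0,0,0,-0.065,0],
    [0.0,0,0,-0.08,0],
    [0.0,0,0,-0.09,0],
    [0.0,0,0,-0.096,0],
    [0.0,0,0,-0.098,0],
  ],
)

```text
clock: 13.45
tool_pos: [0.4585, 0.309, 0.0144]
eef_rot: [-1.875, -2.521, 0.0]
force: [0.3, -0.5, -0.1]
gripper_width: 0.0072
```

Run:
```python
from h import *
s=state();print(s['tool_pos'],s['gripper_width'],s['force'],s['joints'])
d=grab('scene');u,v=proj(d,s['tool_pos']).astype(int);w=grab('wrist')
save('look6',np.hstack([cv2.resize(d['frame'][v-60:v+60,u-60:u+60],(400,400)),cv2.resize(w['frame'][80:480,100:500],(400,400))]))
```

```text
[0.45851706 0.3089928  0.01438888] 0.007196994625344835 [ 0.30933119 -0.45769155 -0.08961113] [-0.35801279  0.74089998 -0.47995554  1.90429746  0.55602492  0.63155571
 -0.89811748]
```

View pics/look6.png

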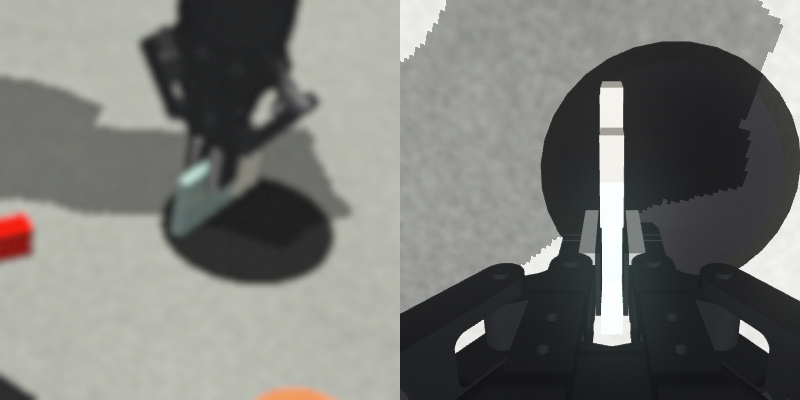

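Request:
jog_arm(
  increments=[
    [0.0,0,0,-0.001,0],
    [0.0,0,0,-0.002,0],
    [0.0,0,0,-0.003,0],
    [0.0,0,0,-0.003,0],
    [0.02,0,0,-0.003,0],
    [0.04,0,0,-0.003,0],
    [0.08,0,0,-0.003,0],
    [0.08,0,0,-0.003,0],
  ],
)

```text
clock: 14.35
tool_pos: [0.4586, 0.3091, 0.0117]
eef_rot: [1.875, 2.521, 0.0]
force: [0.2, -0.8, 0.1]
gripper_width: 0.0628
```

Request:
jog_arm(
  increments=[
    [0.08,0,0,0,0],
    [0.08,0,0,-0.005,0],
    [0.08,0,0,-0.008,0],
    [0.08,0,0,-0.008,0],
    [0.08,0,0,-0.008,0],
    [0.08,0,0,-0.008,0],
    [0.08,0,0,-0.008,0],
    [0.08,0,0,-0.008,0],
  ],
)

```text
clock: 15.15
tool_pos: [0.4586, 0.3091, 0.0038]
eef_rot: [1.875, 2.521, 0.0]
force: [0.3, -0.1, 0.1]
gripper_width: 0.0801
```

```bash
cat > m.py <<'E'
from h import *
s=state();t=s['tool_pos'];print(s['clock'],t,s['gripper_width'],s['force'])
d=grab('wrist');C=cloud(d);e=np.array([-.289,.957]);n=np.array([.957,.289])
L=(C[...,:2]-t[:2]);q=L@e;r=L@n;f=d['frame']
for lo,hi in((.042,.056),(.007,.018)):
    m=(abs(r)<.06)&(q>-.05)&(q<.09)&(C[...,2]>lo)&(C[...,2]<hi)&(f.min(-1)>90)
    if m.sum()>30: print(lo,m.sum(),'along',np.percentile(q[m],[1,99]),'across',np.percentile(r[m],[1,50,99]),'z',np.percentile(C[m][:,2],[5,50,95]))
m=(abs(r)<.075)&(abs(q)<.014)&(C[...,2]>.012)&(C[...,2]<.06)&(f.max(-1)<150)
print('finger zmin',np.percentile(C[m][:,2],[0,1,5]) if m.sum() else None)
E
python3 m.py
```

```text
15.15 [0.45860786 0.30909138 0.00375469] 0.08010980923012274 [ 0.33428922 -0.11939279  0.1293379 ]
0.042 5691 along [-0.02938725  0.04434948] across [-0.04532528  0.00020945  0.04600042] z [0.04714211 0.04952766 0.05096113]
0.007 42 along [0.05822337 0.05837929] across [-0.00360129  0.00026076  0.00411672] z [0.00938034 0.01284332 0.0157908 ]
finger zmin [0.03286338 0.03479452 0.03702613]
```

The plate stands on the mat between the open fingers. I'll push it over in its -y direction.

Request:
jog_arm(
  increments=[
    [0.08,0.012,0.0036,0,0],
    [0.08,0.0275,0.0083,0,0],
    [0.08,0.032,0.0097,0,0],
    [0.08,0.0345,0.0104,0,0],
    [0.08,0.037,0.0112,0,0],
    [0.08,0.0395,0.0119,0,0],
    [0.08,0.042,0.0127,0,0],
    [0.08,0.0445,0.0134,0,0],
  ],
)

```text
clock: 16.0
tool_pos: [0.5031, 0.3226, 0.0037]
eef_rot: [-1.875, -2.521, 0.0]
force: [0.3, 0.4, 1.4]
gripper_width: 0.08
```

Request:
jog_arm(
  increments=[
    [0.08,0.003,0.001,0,0],
    [0.08,0.005,0.0015,0,0],
    [0.08,0.005,0.0015,0,0],
    [0.08,0.005,0.0015,0,0],
    [0.08,0.005,0.0015,0,0],
    [0.08,0.005,0.0015,0,0],
    [0.08,0.005,0.0015,0,0],
    [0.08,0.005,0.0015,0,0],
  ],
)

```text
clock: 16.8
tool_pos: [0.508, 0.324, 0.0037]
eef_rot: [-1.875, -2.521, 0.0]
force: [-0.2, -0.3, 0.0]
gripper_width: 0.08
```

```bash
python3 m.py
python3 - <<'E'
from h import *
d=load('wrist');save('w7',d['frame'][:,60:580])
E
```

```text
16.8 [0.5080136  0.32401221 0.00370659] 0.08001899959881224 [-0.21258519 -0.28154328  0.0309166 ]
0.042 573 along [-0.00968619  0.01250424] across [-0.04602909  0.04191887  0.0483265 ] z [0.04273374 0.04932426 0.05543381]
0.007 19661 along [-0.03066303  0.05774911] across [-0.04564959 -0.02346376 -0.00149205] z [0.01155563 0.01258596 0.01360103]
finger zmin [0.01242998 0.03457184 0.03703363]
```

View pics/w7.png

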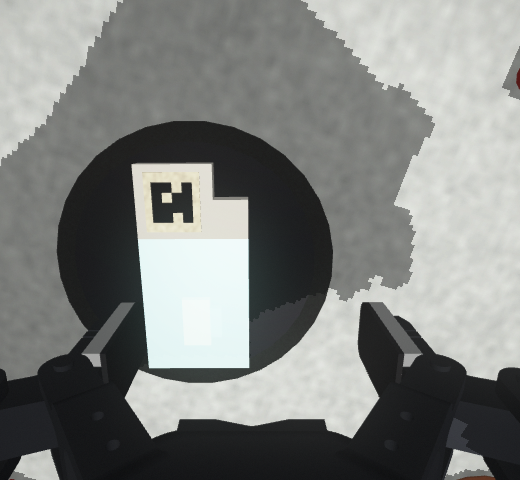

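The plate lies flat with the label up and the notch clear. I'll centre over it, descend partway, and measure the tip height before gripping.

Request:
jog_arm(
  increments=[
    [0.08,-0.012,-0.002,0,0],
    [0.08,-0.0238,-0.003,0,0],
    [0.08,-0.0238,-0.003,0,0],
    [0.06,-0.0238,-0.003,0,0],
    [0.06,-0.0238,-0.003,-0.006,0],
    [0.06,-0.0238,-0.003,-0.012,0],
    [0.06,-0.0238,-0.003,-0.012,0],
    [0.06,-0.0238,-0.003,-0.012,0],
  ],
)

```text
clock: 17.65
tool_pos: [0.4842, 0.3209, -0.0087]
eef_rot: [-1.875, -2.52, 0.001]
force: [0.7, 0.7, -0.4]
gripper_width: 0.06
```

```bash
python3 m.py
python3 - <<'E'
from h import *
s=state();t=s['tool_pos'];d=load('wrist');C=cloud(d);e=np.array([-.289,.957]);n=np.array([.957,.289])
L=(C[...,:2]-t[:2]);q=L@e;r=L@n
for sg in(-1,1):
    m=(sg*r>.026)&(sg*r<.045)&(q>0)&(q<.016)&(C[...,2]>.009)&(C[...,2]<.06);print(sg,m.sum(),np.percentile(C[m][:,2],[0,1,3,10]),np.percentile(q[m],[50,99]))
E
```

```text
17.65 [ 0.48418816  0.32090076 -0.00867666] 0.059955913089746564 [ 0.66052814  0.68350091 -0.4187986 ]
0.042 823 along [0.00779636 0.01264605] across [-0.03594897  0.03038433  0.03696339] z [0.04303601 0.05014244 0.0536    ]
0.007 22268 along [-0.03444274  0.05412382] across [-0.02196711  0.00012496  0.02215798] z [0.01154814 0.01257187 0.01355978]
finger zmin [0.01455123 0.01691118 0.02108659]
-1 2928 [0.01499537 0.01734205 0.02051502 0.02482833] [0.00981891 0.0142163 ]
1 2911 [0.01455123 0.01788734 0.02053544 0.02488944] [0.00978679 0.01406482]
```

Request:
jog_arm(
  increments=[
    [0.06,0,0,-0.004,0],
    [0.06,0,0,-0.0065,0],
    [0.06,0,0,-0.0065,0],
    [0.03,0,0,-0.0065,0],
    [0.03,0,0,-0.0065,0],
    [0.03,0,0,-0.0065,0],
    [0.03,0,0,-0.0065,0],
    [0.03,0,0,-0.0065,0],
  ],
  squeeze=40,
)

```text
clock: 18.5
tool_pos: [0.4843, 0.321, -0.0145]
eef_rot: [1.875, 2.52, 0.0]
force: [-0.9, -1.3, 5.7]
gripper_width: 0.0437
```

Request:
jog_arm(
  increments=[
    [0.03,0,0,0,0],
    [0.03,0,0,0.005,0],
    [0.03,0,0,0.01,0],
    [0.03,0,0,0.015,0],
    [0.03,0,0,0.02,0],
    [0.03,0,0,0.03,0],
    [0.03,0,0,0.03,0],
    [0.03,0,0,0.03,0],
  ],
)

```text
clock: 19.3
tool_pos: [0.4845, 0.321, 0.0155]
eef_rot: [1.875, 2.52, 0.001]
force: [0.1, -0.4, -1.2]
gripper_width: 0.044
```

```bash
sed -i 's/(.007,.018)/(.02,.06)/' m.py; python3 m.py
```

```text
19.3 [0.48445825 0.32099136 0.01552918] 0.04398778665600496 [ 0.13159519 -0.44543917 -1.17766261]
0.042 20116 along [-0.03472799  0.05344759] across [-2.33855386e-02  9.47399544e-05  2.42302907e-02] z [0.04209281 0.04271349 0.04373927]
0.02 24415 along [-0.03477861  0.05412652] across [-0.02396798  0.00027091  0.02480453] z [0.04154687 0.0425895  0.04371657]
finger zmin [0.03859114 0.04086107 0.0430245 ]
```

Request:
jog_arm(
  increments=[
    [0.03,0.002,-0.004,0.01,0],
    [0.03,0.004,-0.008,0.025,0],
    [0.03,0.006,-0.012,0.04,0],
    [0.03,0.008,-0.016,0.055,0],
    [0.03,0.01,-0.02,0.07,0],
    [0.03,0.012,-0.024,0.085,0],
    [0.03,0.014,-0.027,0.1,0],
    [0.03,0.0145,-0.028,0.11,0],
  ],
)

```text
clock: 20.15
tool_pos: [0.4993, 0.2927, 0.1268]
eef_rot: [1.876, 2.52, 0.001]
force: [0.1, 0.1, -0.8]
gripper_width: 0.0431
```

Request:
jog_arm(
  increments=[
    [0.03,0,0,0,0],
    [0.03,0,0,0,0],
    [0.03,0,0,0,0],
    [0.03,0,0,0,0],
    [0.03,0,0,0,0],
    [0.03,0,0,0,0],
    [0.03,0,0,0,0],
    [0.03,0,0,0,0],
  ],
)

```text
clock: 20.95
tool_pos: [0.4987, 0.293, 0.1252]
eef_rot: [-1.875, -2.521, 0.0]
force: [-0.5, -0.1, -1.0]
gripper_width: 0.0432
```

```bash
sed -i 's/(.02,.06)/(.13,.17)/' m.py; python3 m.py
python3 - <<'E'
from h import *
d=load('wrist');C=cloud(d);f=d['frame'];s=grab('scene');t=grab('top')
m=(f.max(-1)<70)&(C[...,2]>.14)&(C[...,2]<.165)&(np.hypot(C[...,0]-.4804,C[...,1]-.3287)<.02)
print('label',m.sum(),C[m].mean(0))
A=cloud(t)
for n,u,v in[('cap',423,275),('film',279,308),('blank',331,248),('toroid',246,209),('heatsink',465,198)]:print(n,A[v,u].round(3))
u,v=proj(s,state()['tool_pos']).astype(int)
save('end8',np.hstack([cv2.resize(f[:,80:560],(400,400)),cv2.resize(t['frame'][170:330,150:520],(400,400))]))
E
```

```text
20.95 [0.4987434  0.2929983  0.12515947] 0.04322818231098993 [-0.45839059 -0.13721587 -0.96391808]
0.13 24412 along [-0.03472898  0.05404985] across [-0.02433792  0.0002505   0.02509482] z [0.15117615 0.1522131  0.15332781]
finger zmin None
label 1556 [0.4801668  0.32867112 0.15272578]
cap [ 0.487 -0.164  0.044]
film [0.409 0.087 0.694]
blank [0.555 0.043 0.052]
toroid [0.662 0.245 0.016]
heatsink [ 0.669 -0.277  0.022]
```

View pics/end8.png

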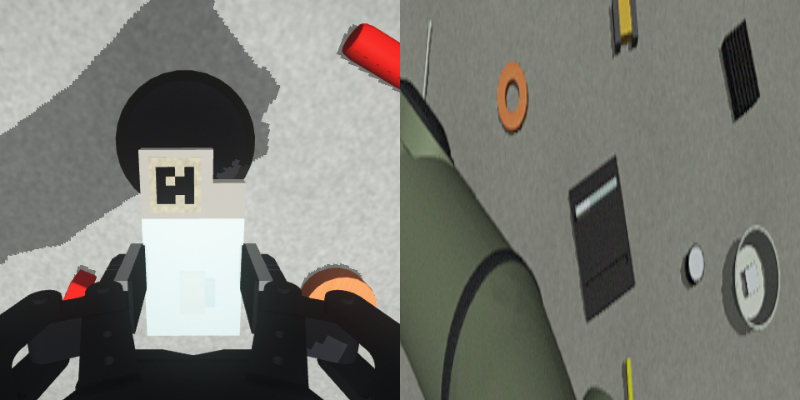

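The plate is held level with its label up. The label is measured at (0.480, 0.329, 0.15), over the mat's centre. The keeper is in the standing tin at (752, 278), and the blank is in its slot at (597, 197). Handing in.

```bash
python3 -c "
from h import *
print(env.sign_off(),state()['gripper_width'])"
```

```text
the job is handed in; nothing more can be done
the job is handed in; nothing more can be done
```

The job is handed in at about 21 s on the robot's clock. The gripper holds the notched plate level, label up, over the inspection mat; sign-off gives no verdict.

**What I did:** I lifted the keeper off and dropped it in the tin, then lifted the plate by its clear end and stood it on the mat. The moves only turn the tool about the vertical, so I nudged the plate over with an open finger to lie label up. I then gripped it across its 45 mm width, with the grip's middle about 10 mm to the clear side of the plate's middle, and raised it.

**Last checks before handing in:**
- **Label:** its centre was within about 1 mm of the mat's centre and about 15 cm above the bench. The plate was level to within about 2 mm.
- **Grip:** the finger opening was steady at about 43 mm.
- **Tin and keeper:** the keeper lay in the tin, which was still standing. I last measured the tin's position just after the drop, within 1 mm of its start.
- **Other parts:** the blank and the small black capacitor were where they started. The toroid, heatsink and choke looked undisturbed in the last picture, but I did not measure how far they might have moved. The red film capacitor and most of the screwdriver were hidden behind the arm in the last overhead view, so those two have no final position check.

**What disagreed:** the closed fingertips stood about 16 mm above the reported TCP, where the description puts them 19 mm below. My first keeper grasp therefore closed on air without disturbing anything. I corrected all later heights from the camera measurements.

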